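Unlock the marking fixture's guard and punch the coupon

ROBOT

A 6-joint arm with a two-finger parallel gripper is mounted at the origin on a cart in front of the work surface, level with it; the furniture and walls round the work are solid. World frame = base frame: x ahead of the robot, y to its left, z up, the work surface at z = 0. Lengths are in m, angles in rad, forces in N, time in s.
With the tool pointing down it reaches from about 0.35 to 0.95 m from the base axis. Payload 17.4 kg.
Tool frame: the origin (TCP) lies on the centre line of the jaws, within the pads' length; the fingertips stand 25 mm ahead of it and the grasp point (between the pads) lies 6 mm ahead of it; z points along the fingers, y is the direction in which the jaws open and shut (so a half turn about z gives the same grasp; the last joint's range is limited). The gripper opens to 93 mm and grips with 3 to 60 N. Pads are 15 mm wide; open, the fingers measure 128 mm over their backs; the gripper's body (75 mm by 188 mm) begins 65 mm behind the grasp point.
Start: joints at [1.16, 0.116, 1.442, -0, 1.584, -0.038], TCP at [0.246, 0.629, 0.244] pointing down, gripper open.
Joint ranges: [-2.83, 2.83], [-0.83, 2.19], [0.07, 2.5], [-1.14, 4.28], [0.01, 3], [-2.97, 2.97]. Speed limits (rad/s): [1.89, 1.89, 2.22, 3.14, 3.14, 3.14].

INTERFACE

Orientations are given as a rotation vector (axis times angle).
In Python, from rig import manip, imaging gives the robot as it stands.
- The arm moves only by the tool send_rows, never from a script. Its argument "motion" is a list of rows, each an object with "twist": the turn, a rotation vector about the tool's x, y, z in units of 360 degrees (1.0 is 360 degrees), a list of three; "translation": the shift along the tool's x, y, z in units of 750 mm (1.0 is 750 mm), a list of three; "grip": the closure, from -1 (fully open) to 1 (shut). In form: [{"twist": [wx, wy, wz], "translation": [tx, ty, tz], "grip": grip}, ...]. A call has exactly 5 rows; each row shifts and turns the pose as measured when the row begins, along the tool's axes as they then stand; what a row does not reach is not made up. A row lasts 1/8 s, in which the tool goes at most 62.5 mm and 10.7 degrees, less where a joint would pass 70% of its speed; a pose out of reach is approached as far as the arm can. A call with a number of a shift or a turn outside -1 to 1 is refused whole. A call with a gripper value outside its range is refused whole. The fingers move at their own pace and stop on an object; the grip force is fixed at half the most. Time passes only in rows, so rows that do not move let the fingers close, or fill a call up. It gives the time, the measured TCP pose, the force and the opening at its end, in the units of the state.
- manip.observe(): the state, without advancing time (a new reading comes with each control period).
- imaging.get_image(name): name is "scene" or "side" or "wrist"; returns the picture (420x560x3 uint8, red, green, blue); there is no depth.
- imaging.camera_model(name): a dict with "fov_y" (degrees; the focal length in pixels is half the picture's height over the tangent of half this angle, whatever the lens; pixels are square), "cx", "cy" (the principal point, pixels), "xyz" and "orientation" of the camera in the world. Camera axes: x right, y down, z forward; pixel columns grow to the right and rows downward; lengths in m; the calibration is good to about 2 mm. A picture is of the moment at which its call begins: read the wrist's pose just before it. camera_model takes no time and is no camera call; for the wrist camera it gives the pose at the moment of the call.
- manip.finish_job(): hands the job in, once; it reports no verdict.
The state is a dict: "clock": time; "joint_positions": joint angles; "joint_vel": joint speeds; "joint_torque": joint torques, N m; "tcp_pos": TCP position; "tcp_rot": TCP orientation; "wrist_force": force on the tool from outside, world axes, zero at the start; "ft_torque": the same for the moment, N m; "grip_width": finger opening in m.
Only numpy, scipy, OpenCV 4.12 (cv2) and the standard library are available. Lean on these libraries where they do the work, as an engineer would, in place of code of your own. Each camera call takes 0.05 s, during which the arm holds its last target. There are 200 camera calls.

TASK

Mark the coupon in the blue marking fixture: pull the red spring knob out of its yellow guard plate and slide the guard fully open, to the robot's right, letting the knob spring back home so that the guard is locked open. Then press the green punch head fully down to its stop and let it come back up. Leave the guard locked open and do not shift the magnetic square, the gel tin or the tape measure.

Things in the scene. Friction and masses are not known exactly. Their poses are not given: they have to be found in the camera images.
- marking_fixture: Blue marking fixture, fixed to the table, 150 x 264 mm foot. Origin: on the table, centre of its width. x points to its back, y to its left, z up. Its deck slopes 30 degrees, rising to the back: the deck's normal is (-0.5, 0, 0.866) in these axes. Knob, guard and punch lie on one centre line along y. A rusty fixed coupon under the punch sticks out at the left to 160 mm.
- lamp_bar (a point): Middle of the aluminium lamp bar, 20 mm thick, 264 mm long along the fixture's y, on posts 122 mm to each side. It stands 80 mm up the slope and 110 mm farther out along the deck's normal than the knob's grip, so nearly above it: a gripper pointing straight down at the knob hits it; one that points along the deck's normal (tilted 30 degrees) stays clear.
- knob_grip (a point): Middle of the red knurled knob of the spring index plunger on the yellow guard: a cylinder 25 mm in diameter with a 29 mm flange at its outer end, from 14 mm below to 19 mm above this point along the normal; the guard's top is 26 mm below it. Axes: x up the slope, y to the fixture's left, z the deck's normal (pull direction). Moves with knob and guard.
- punch_top (a point): Middle of the flat top of the green mushroom punch head, 30 mm in diameter, under the guard. Axes as for the knob; pressed along -z. At rest its top is 5 mm below the guard's underside, so it is bare only when the guard is open. It lies to the left of the knob along y: 35 mm with the guard closed, 147 mm with it open. Within 30 mm nothing is higher than the pressed head.
- guard (a joint): Slide of the yellow guard plate between grey rails (90 mm across, 110 mm along y, 5 mm thick; friction 1.5 N), m: 0 closed (start), 0.112 open at its end stop; grows towards the fixture's right (-y). Locked at 0 by the plunger's pin. With the knob out more than 8 mm it slides; the pin rides on a bar and drops into the open lock beyond about 0.108.
- index_knob (a joint): Pull of the knob along the normal, in m: 0 home (pin in), 0.012 fully out. Spring: 6 N at home to 10 N fully out. Must stay beyond 0.008 while the guard is moved.
- punch_head (a joint): Travel of the punch head, in m: 0 up, 0.012 at its stop. Spring: 4 N to start, 9 N at the stop; returns by itself.
- magnet_square: Red magnetic welding square lying on the table in front of the fixture, 66 x 96 x 17 mm, loose. Origin under its middle.
- gel_tin: Yellow tin with black lid behind and left of the fixture, 66 mm in diameter, 54 mm tall, loose. Origin under its middle.
- tape_measure: Yellow tape measure standing behind the fixture, 33 x 81 x 64 mm, loose. Origin under its middle.

How it is judged:
On the way, in this order (a step that is already met when the one before it is completed fails the run):
1. the knob is pulled out, past 8.2 mm, with the guard still closed (value of joint index_knob above 0.0082 m and value of joint guard below 0.02 m), for 0.05 s.
2. the guard is fully open (beyond 106 mm) and the knob is back home (within 2.5 mm) (value of joint guard above 0.106 m and value of joint index_knob below 0.0025 m), for 0.2 s.
3. the punch head is pressed to its stop (beyond 10.5 mm of 12) (value of joint punch_head above 0.0105 m and value of joint guard above 0.106 m), for 0.05 s.
At the end, for the whole second after the job is handed in: The guard stands open beyond 106 mm with the knob home (within 2.5 mm), so it is locked open; the punch head has been pressed and is up again (within 2 mm) (all of step 2 and value of joint punch_head below 0.002 m); the robot touches nothing.
It fails at once if the red magnetic square is shifted by more than 25 mm (distance of magnet_square from where it was at the start of the episode above 0.025 m).
It fails at once if the gel tin is shifted by more than 25 mm (distance of gel_tin from where it was at the start of the episode above 0.025 m).
It fails at once if the tape measure is shifted by more than 25 mm (distance of tape_measure from where it was at the start of the episode above 0.025 m).
It also fails if it takes over 48 s, if anything falls off the work surface, if the arm or the gripper's body presses on something with over 40 N, if the wrist force passes 120 N, or if a joint passes its speed limit or range.

## Working session

There is one attempt and no reset: what is moved stays moved. The work goes in short steps, Python scripts to look and compute and a tool call to move; the robot and the scene stay as the last step left them, time stands still between calls to the robot, and variables do not carry over. Pictures are saved under pics/ and viewed, about 8 in all and at most 12, crops included, and the job is handed in when it is done.

Besides the shell and the picture viewer there is one more tool, called after "Call:" by a JSON object that holds its "op" and its "data", one argument or row to a line. send_rows: Moves the arm, as the interface text tells. Its arguments: {"type":"object","properties":{"motion":{"type":"array","items":{"type":"object","properties":{"twist":{"type":"array","items":{"type":"number","minimum":-1,"maximum":1}},"translation":{"type":"array","items":{"type":"number","minimum":-1,"maximum":1}},"grip":{"type":"number"}}}}},"required":["motion"]}

```bash
mkdir -p pics; ls
python3 - <<'E'
from rig import manip, imaging
import cv2
s=manip.observe(); print(s)
for n in ("scene","side","wrist"):
    print(n,imaging.camera_model(n))
a=imaging.get_image("scene");b=imaging.get_image("side")
for n,i in(("scene",a),("side",b)): cv2.imwrite(f"pics/{n}0.png",i[:,:,::-1])
E
```

```text
pics
{'clock': 0.0, 'joint_positions': array([ 1.16020256e+00,  1.16466222e-01,  1.44223235e+00, -1.88301611e-05,
        1.58398437e+00, -3.77734499e-02]), 'joint_vel': array([ 0.00033138, -0.00111446,  0.00022583, -0.00101439, -0.00156865,
       -0.00151372]), 'joint_torque': array([-6.01722695e-05, -7.21261239e+01, -6.22607160e+01,  7.79298088e-02,
        2.37934745e-02, -1.70623148e-04]), 'tcp_pos': array([0.24579582, 0.6284821 , 0.24293893]), 'tcp_rot': array([-5.82197822e-01, -3.08694667e+00,  1.67621292e-03]), 'wrist_force': array([-0.02023987, -0.39446049,  0.05375147]), 'ft_torque': array([ 0.04203996, -0.01007807, -0.00487907]), 'grip_width': 0.09282894808530791}
scene {'fov_y': 44.62100693546492, 'cx': 275.4313755417, 'cy': 205.9380635747776, 'xyz': array([ 0.27886221, -0.55599556,  0.8207739 ]), 'orientation': array([-2.19723015,  0.50456011, -0.26781871])}
side {'fov_y': 49.83783054715134, 'cx': 283.5447097668997, 'cy': 204.8190344364821, 'xyz': array([ 0.406431  , -0.7004399 ,  0.58411227]), 'orientation': array([-2.01701687,  0.23835995, -0.17512497])}
wrist {'fov_y': 62.171226455636976, 'cx': 286.8172864592194, 'cy': 205.0337608183198, 'xyz': array([0.17316744, 0.65682772, 0.38357207]), 'orientation': array([2.39273872, 1.63505094, 0.23047778])}
```

View pics/scene0.png

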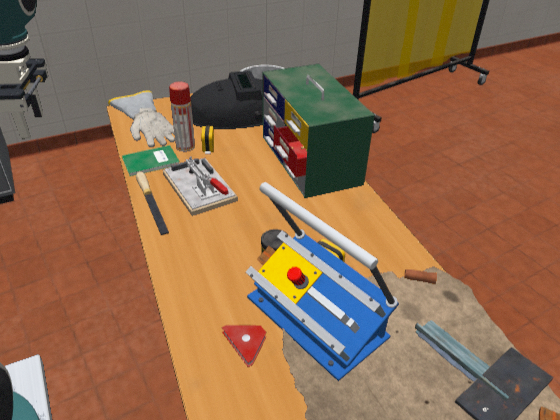

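View pics/side0.png

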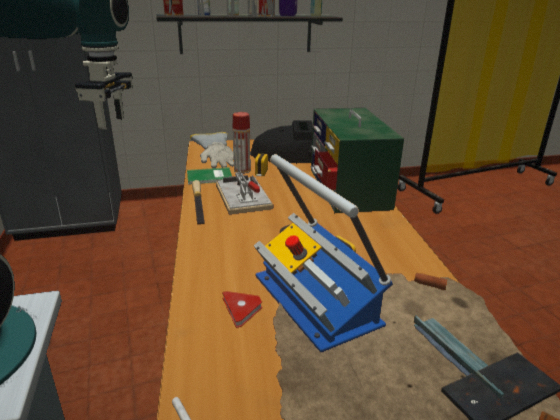

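The scene view shows the knob at (295,275), the foot's front edge from (248,297) to (342,369), and the lamp bar from (265,188) to (372,262). In the side view the knob is at (293,243). I'll triangulate next, with an enlarged crop to pick pixels accurately.

```bash
cat > h.py <<'E'
import numpy as np, cv2
from scipy.spatial.transform import Rotation as R
from rig import manip, imaging
def ray(n,uv,cm=None):
    c=cm or imaging.camera_model(n); f=210/np.tan(np.radians(c['fov_y']/2))
    d=np.array([(uv[0]-c['cx'])/f,(uv[1]-c['cy'])/f,1.]); d/=np.linalg.norm(d)
    return np.array(c['xyz']), R.from_rotvec(c['orientation']).apply(d)
def plane(n,uv,z=0.):
    o,d=ray(n,uv); return o+d*(z-o[2])/d[2]
def tri(rs):
    A=sum(np.eye(3)-np.outer(d,d) for o,d in rs); b=sum((np.eye(3)-np.outer(d,d))@o for o,d in rs)
    p=np.linalg.solve(A,b); return p,max(np.linalg.norm(np.cross(p-o,d)) for o,d in rs)
def proj(n,p):
    c=imaging.camera_model(n); f=210/np.tan(np.radians(c['fov_y']/2))
    q=R.from_rotvec(c['orientation']).inv().apply(np.asarray(p)-c['xyz'])
    return np.array([c['cx']+f*q[0]/q[2],c['cy']+f*q[1]/q[2]])
E
python3 - <<'E'
from h import *
out=[]
for n,x,y in(("scene",240,170),("side",240,150)):
    im=cv2.imread(f"pics/{n}0.png"); hsv=cv2.cvtColor(im,cv2.COLOR_BGR2HSV)
    for nm,lo,hi,k in(("red",(0,170,110),(6,255,255),1),("yel",(22,170,120),(32,255,255),1),("blue",(100,150,60),(120,255,255),1)):
        m=cv2.inRange(hsv,lo,hi); m[:y]=0;m[:,:x-20]=0; m[:,400:]=0
        N,l,st,ce=cv2.connectedComponentsWithStats(m)
        for i in range(1,N):
            if st[i,4]>40: print(n,nm,st[i],ce[i].round(1))
    c=im[y:y+210,x:x+165]; out.append(cv2.resize(c,None,fx=2.4,fy=2.4,interpolation=cv2.INTER_CUBIC))
cv2.imwrite("pics/crop.png",np.hstack(out))
E
```

```text
scene red [287 267  18  15 159] [294.7 274.1]
scene red [224 326  42  36 666] [247.9 340.1]
scene yel [321 239  24  18  71] [334.1 246.4]
scene yel [ 258  243   64   61 1626] [288.2 271.3]
scene blue [ 248  235  148  145 6814] [331.7 315.8]
side red [286 236  13  11 107] [292. 241.]
side red [223 292  38  30 593] [240.9 304. ]
side yel [ 266  223   55   49 1038] [291.6 246.7]
side blue [ 257  224  130  127 5291] [331.1 297.9]
```

View pics/crop.png

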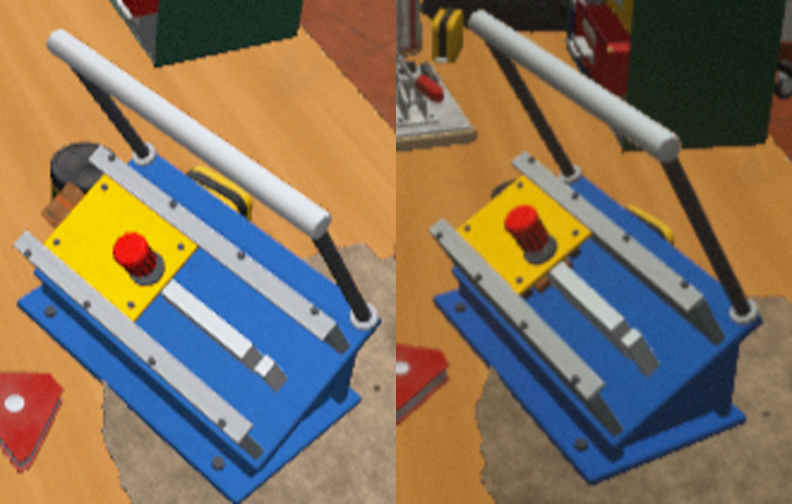

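The crop (2.4×) gives usable pixels: lamp bar ends, foot corners and the knob's flange top (scene crop (130,246), side crop (521,217)).

Run:
```python
from h import *
S=lambda u,v:(240+(u-.7)/2.4,170+(v-.7)/2.4)
D=lambda u,v:(240+(u-396-.7)/2.4,150+(v-.7)/2.4)
P={}
for k,a,b in(("barL",(58,41),(479,20)),("barR",(321,223),(672,147)),("FL",(18,301),(434,294)),("FR",(238,498),(591,480)),("BR",(361,398),(745,418)),
 ("knobtop",(130,246),(521,217)),("railFL",(20,240),(435,228)),("railFR",(247,446),(599,393)),("railBL",(97,157),(520,160)),("railBR",(338,333),(697,300)),("postL",(143,151),(570,172)),("postR",(362,314),(743,310))):
    P[k],e=tri([ray("scene",S(*a)),ray("side",D(*b))]); print(k,P[k].round(4),round(e,4))
for a,b in(("barL","barR"),("FL","FR"),("railFL","railFR"),("railBL","railBR"),("postL","postR")):
    d=P[a]-P[b]; print(a,b,np.linalg.norm(d).round(4),np.degrees(np.arctan2(-d[0],d[1])).round(2))
d=P["BR"]-P["FR"];print(np.linalg.norm(d),np.degrees(np.arctan2(d[1],d[0])))
for zz in (0,.008): print([plane("scene",S(*p),zz)[:2].round(4) for p in((18,301),(238,498),(361,398))],[plane("side",D(*p),zz)[:2].round(4) for p in((434,294),(591,480),(745,418))])
```

```text
barL [0.5994 0.1159 0.2749] 0.0002
barR [ 0.67   -0.1263  0.2708] 0.0005
FL [0.5569 0.1035 0.0194] 0.0007
FR [ 0.6281 -0.1383  0.0097] 0.0012
BR [ 0.766  -0.1043  0.0118] 0.0007
knobtop [0.6112 0.0126 0.1463] 0.0002
railFL [0.5605 0.1078 0.0868] 0.0008
railFR [ 0.6209 -0.1511  0.0991] 0.0026
railBL [0.64   0.1239 0.1368] 0.0004
railBR [ 0.7004 -0.1293  0.1509] 0.0013
postL [0.6932 0.1394 0.1108] 0.0001
postR [ 0.7557 -0.095   0.1093] 0.0
barL barR 0.2524 16.25
FL FR 0.2522 16.4
railFL railFR 0.2661 13.12
railBL railBR 0.2607 13.42
postL postR 0.2426 14.93
0.14209259839566132 13.845971032226627
[array([0.5629, 0.1191]), array([ 0.6335, -0.1329]), array([ 0.7739, -0.0975])] [array([0.5628, 0.1317]), array([ 0.6305, -0.1294]), array([ 0.7726, -0.0923])]
[array([0.5601, 0.1126]), array([ 0.6301, -0.137 ]), array([ 0.7691, -0.102 ])] [array([0.5607, 0.1203]), array([ 0.6275, -0.1372]), array([ 0.7676, -0.1006])]
```

```bash
cat >> h.py <<'E'
YAW=np.radians(15.2)
c,s=np.cos(YAW),np.sin(YAW)
U=np.array([.75**.5*c,.75**.5*s,.5]); L=np.array([-s,c,0]); Nn=np.cross(U,L)
RT=np.column_stack([-U,L,-Nn])   # tool axes wanted
KNOB=np.array([.6204,.0151,.1298])
def go(p,N,Rt=RT,s=None):
    s=s or manip.observe(); R0=R.from_rotvec(s['tcp_rot']); dr=(R0.inv()*R.from_matrix(Rt)).as_rotvec()
    dp=np.asarray(p)-s['tcp_pos']
    print('t',round(s['clock'],2),'dist',np.linalg.norm(dp).round(4),'deg',np.degrees(np.linalg.norm(dr)).round(2),'twist/row',(dr/N/2/np.pi).round(4))
    for k in range(N):
        Rk=R0*R.from_rotvec(dr*k/N); print(k,(Rk.inv().apply(dp)/N/.75).round(4))
E
python3 -c "
from h import *
print(plane('scene',(182,150)))
go(KNOB+.156*Nn-.06*U,15)"
```

```text
[0.6186822  0.72431345 0.        ]
t 0.1 dist 0.6938 deg 46.97 twist/row [-0.0018 -0.0054 -0.0066]
0 [-0.0416 -0.0455  0.0008]
1 [-0.0396 -0.0472  0.0016]
2 [-0.0376 -0.0489  0.0024]
3 [-0.0354 -0.0504  0.0031]
4 [-0.0332 -0.0519  0.0036]
5 [-0.0309 -0.0532  0.0041]
6 [-0.0285 -0.0545  0.0045]
7 [-0.026  -0.0557  0.0048]
8 [-0.0235 -0.0568  0.005 ]
9 [-0.021  -0.0578  0.0051]
10 [-0.0184 -0.0586  0.0052]
11 [-0.0158 -0.0594  0.0051]
12 [-0.0131 -0.0601  0.0049]
13 [-0.0104 -0.0606  0.0046]
14 [-0.0078 -0.061   0.0042]
```

Call:
{"op": "send_rows", "data": {
  "motion": [
    {"twist":[-0.0018,-0.0054,-0.0066],"translation":[-0.0416,-0.0455,0],"grip":-1},
    {"twist":[-0.0018,-0.0054,-0.0066],"translation":[-0.0396,-0.0472,0.0016],"grip":-1},
    {"twist":[-0.0018,-0.0054,-0.0066],"translation":[-0.0376,-0.0489,0.0024],"grip":-1},
    {"twist":[-0.0018,-0.0054,-0.0066],"translation":[-0.0354,-0.0504,0.003],"grip":-1},
    {"twist":[-0.0018,-0.0054,-0.0066],"translation":[-0.033,-0.052,0.0036],"grip":-1}
  ]
}}

```text
clock: 0.72
tcp_pos: [0.3304, 0.4081, 0.2381]
tcp_rot: [0.229, 2.952, 0.029]
wrist_force: [1.2, -0.2, 0.0]
grip_width: 0.0932
```

Call:
{"op": "send_rows", "data": {
  "motion": [
    {"twist":[-0.0018,-0.0054,-0.0066],"translation":[-0.031,-0.053,0.004],"grip":-1},
    {"twist":[-0.0018,-0.0054,-0.0066],"translation":[-0.0285,-0.0545,0.0045],"grip":-1},
    {"twist":[-0.0018,-0.0054,-0.0066],"translation":[-0.026,-0.0557,0.0048],"grip":-1},
    {"twist":[-0.0018,-0.0054,-0.0066],"translation":[-0.0235,-0.0568,0.005],"grip":-1},
    {"twist":[-0.0018,-0.0054,-0.0066],"translation":[-0.021,-0.0578,0.005],"grip":-1}
  ]
}}

```text
clock: 1.35
tcp_pos: [0.4171, 0.1866, 0.2363]
tcp_rot: [-0.093, 2.779, 0.06]
wrist_force: [0.8, 0.0, -0.3]
grip_width: 0.0929
```

```bash
python3 -c "
from h import *
go(KNOB+.156*Nn-.06*U,10);print(manip.observe()['tcp_pos'])"
```

```text
t 1.35 dist 0.2199 deg 14.41 twist/row [-0.0009 -0.0025 -0.003 ]
0 [-0.0081 -0.0281  0.0023]
1 [-0.0075 -0.0282  0.0023]
2 [-0.0069 -0.0284  0.0023]
3 [-0.0064 -0.0285  0.0022]
4 [-0.0058 -0.0287  0.0022]
5 [-0.0052 -0.0288  0.0021]
6 [-0.0047 -0.0289  0.002 ]
7 [-0.0041 -0.029   0.0019]
8 [-0.0035 -0.029   0.0018]
9 [-0.0029 -0.0291  0.0017]
[0.41706397 0.18660755 0.23628529]
```

Call:
{"op": "send_rows", "data": {
  "motion": [
    {"twist":[-0.0018,-0.005,-0.006],"translation":[-0.016,-0.056,0.0046],"grip":-1},
    {"twist":[-0.0018,-0.005,-0.006],"translation":[-0.014,-0.057,0.0046],"grip":-1},
    {"twist":[-0.0018,-0.005,-0.006],"translation":[-0.0116,-0.0575,0.0044],"grip":-1},
    {"twist":[-0.0018,-0.005,-0.006],"translation":[-0.0094,-0.058,0.004],"grip":-1},
    {"twist":[-0.0018,-0.005,-0.006],"translation":[-0.007,-0.058,0.0036],"grip":-1}
  ]
}}

```text
clock: 1.98
tcp_pos: [0.4964, -0.0262, 0.2354]
tcp_rot: [-0.357, 2.589, 0.092]
wrist_force: [0.1, 1.3, -0.6]
grip_width: 0.0932
```

```bash
python3 -c "
from h import *
go(KNOB+.156*Nn-.06*U,5)
im=imaging.get_image('wrist');cv2.imwrite('pics/w1.png',im[:,:,::-1])
print(proj('wrist',KNOB),proj('wrist',KNOB+.019*Nn))"
```

```text
t 1.98 dist 0.0074 deg 0.66 twist/row [0.     0.0002 0.0003]
0 [-0.0001  0.002   0.0002]
1 [-0.0001  0.002   0.0002]
2 [-0.0001  0.002   0.0002]
3 [-0.0001  0.002   0.0002]
4 [-0.0001  0.002   0.0002]
[298.88769221 258.13297505] [299.59396575 267.50346947]
```

View pics/w1.png

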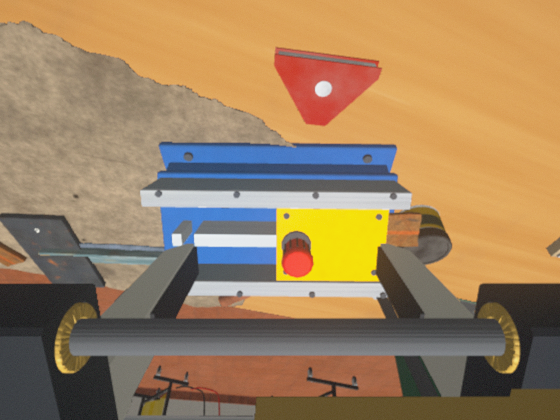

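The wrist view shows the rails level in the image, so the yaw is right. The knob top is at about (297,262), and the magnet square and tin are clear. I'll refine the knob with three-view triangulation.

Run:
```python
from h import *
im=cv2.imread('pics/w1.png').astype(int)
m=((im[...,2]>150)&(im[...,1]<70)&(im[...,0]<70)).astype(np.uint8); m[:200]=0
red=((im[...,2]>90)&(im[...,1]<60)&(im[...,0]<60)).astype(np.uint8); red[:200]=0; red[290:]=0;red[:,:270]=0;red[:,330:]=0
for q in(m,red):
    N,l,st,ce=cv2.connectedComponentsWithStats(q)
    for i in range(1,N):
        if st[i,4]>60: print(st[i],ce[i])
print(im[240:282:3,297])
# plane cross-check: yellow plate corners, lines
hsv=cv2.cvtColor(im.astype(np.uint8),cv2.COLOR_BGR2HSV); y=cv2.inRange(hsv,(22,170,100),(33,255,255)); y[:190]=0;y[300:]=0
N,l,st,ce=cv2.connectedComponentsWithStats(y); i=1+st[1:,4].argmax(); print('yel',st[i])
S=lambda u,v:(240+(u-.7)/2.4,170+(v-.7)/2.4)
D=lambda u,v:(240+(u-396-.7)/2.4,150+(v-.7)/2.4)
for w in((297.5,259),(297.5,261),(297.5,263)):
    rs=[ray("scene",S(130,246)),ray("side",D(521,217)),ray("wrist",w)]
    p,e=tri(rs);p2,e2=tri([rs[0],rs[2]]); print(w,p.round(4),round(e,4),p2.round(4),round(e2,4),'grip',(p-.019*Nn).round(4))
```

```text
[283 249  29  23 134] [295.44029851 255.05223881]
[[ 46  62  95]
 [ 46  62  90]
 [ 60  73 114]
 [ 48  63 153]
 [ 51  72 232]
 [ 67  86 246]
 [ 64  81 246]
 [ 71  86 246]
 [ 68  84 246]
 [ 68  87 246]
 [ 69  84 246]
 [ 70  84 246]
 [ 61  81 246]
 [ 20 225 246]]
yel [ 276  209  113   72 6197]
(297.5, 259) [0.6106 0.0124 0.1435] 0.005 [0.612  0.0131 0.1404] 0.0037 grip [0.6198 0.0149 0.127 ]
(297.5, 261) [0.6106 0.012  0.1444] 0.0039 [0.6117 0.0126 0.1421] 0.0029 grip [0.6198 0.0145 0.128 ]
(297.5, 263) [0.6106 0.0117 0.1454] 0.0029 [0.6113 0.012  0.1438] 0.0022 grip [0.6198 0.0142 0.1289]
```

```bash
sed -i 's/^KNOB=.*/KNOB=np.array([.6198,.0142,.129])/' h.py; python3 -c "
from h import *
go(KNOB+.107*Nn,5)"
```

```text
t 2.02 dist 0.0782 deg 0.73 twist/row [-0.      0.0003  0.0003]
0 [-0.0158  0.0028  0.0133]
1 [-0.0158  0.0028  0.0133]
2 [-0.0159  0.0028  0.0133]
3 [-0.0159  0.0029  0.0132]
4 [-0.0159  0.0029  0.0132]
```

Call:
{"op": "send_rows", "data": {
  "motion": [
    {"twist":[0,0.0003,0.0003],"translation":[-0.0158,0.0028,0.0133],"grip":-1},
    {"twist":[0,0.0003,0.0003],"translation":[-0.0158,0.0028,0.0133],"grip":-1},
    {"twist":[0,0.0003,0.0003],"translation":[-0.0158,0.0028,0.0133],"grip":-1},
    {"twist":[0,0.0003,0.0003],"translation":[-0.0158,0.0028,0.0133],"grip":-1},
    {"twist":[0,0.0003,0.0003],"translation":[-0.0158,0.0028,0.0133],"grip":-1}
  ]
}}

```text
clock: 2.65
tcp_pos: [0.5705, 0.0001, 0.2198]
tcp_rot: [-0.342, 2.601, 0.091]
wrist_force: [-0.6, 0.2, 0.3]
grip_width: 0.0932
```

```bash
python3 -c "
from h import *
go(KNOB+.007*Nn,5)
im=imaging.get_image('wrist');sd=imaging.get_image('side');cv2.imwrite('pics/w2.png',np.hstack([im[200:,150:450],sd[100:320,200:450]])[:,:,::-1])
print(proj('wrist',KNOB+.019*Nn)-[150,200])"
```

```text
t 2.65 dist 0.0973 deg 0.29 twist/row [-0.0001 -0.0001 -0.0001]
0 [0.0002 0.0002 0.0259]
1 [0.0002 0.0002 0.0259]
2 [0.0002 0.0002 0.0259]
3 [0.0002 0.0002 0.0259]
4 [0.0003 0.0002 0.0259]
[137.82754116  22.30843162]
```

View pics/w2.png

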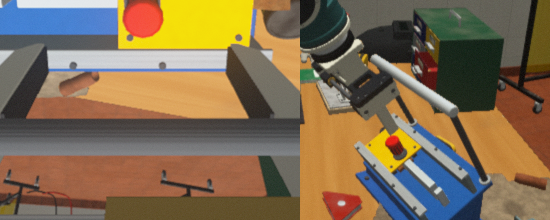

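The knob top is at crop (143,18) and predicted at (138,22). It sits slightly to the fixture's left of the jaw centre, so I'll measure again now the arm is still.

Run:
```python
from h import *
cm=imaging.camera_model('wrist'); im=imaging.get_image('wrist').astype(int)
r=((im[...,0]>140)&(im[...,1]<110)&(im[...,2]<110)).astype(np.uint8); r[:170]=0;r[250:]=0;r[:,:230]=0;r[:,360:]=0
N,l,st,ce=cv2.connectedComponentsWithStats(r);i=1+st[1:,4].argmax();print(st[i],ce[i])
x,y,w,h,_=st[i]; c=(x+w/2-.5,y+h-w/2*.97)
S=lambda u,v:(240+(u-.7)/2.4,170+(v-.7)/2.4); D=lambda u,v:(240+(u-396-.7)/2.4,150+(v-.7)/2.4)
rs=[ray("scene",S(130,246)),ray("side",D(521,217)),ray("wrist",c,cm)]
print(c)
p,e=tri(rs);print(p,e,'grip',p-.019*Nn)
s=manip.observe(); d=(p-.019*Nn)-s['tcp_pos']; print(R.from_rotvec(s['tcp_rot']).inv().apply(d))
o,dd=rs[2]; # intersect with plane of assumed knob-top height along n
K=KNOB+.019*Nn; q=o+dd*((K-o)@Nn)/(dd@Nn); print('on plane, tool xyz',R.from_rotvec(s['tcp_rot']).inv().apply(q-s['tcp_pos']), 'diam',w/ (210/np.tan(np.radians(cm['fov_y']/2)))*np.dot(q-o,R.from_rotvec(cm['orientation']).as_matrix()[:,2]))
```

```text
[ 273  200   40   38 1217] [292.18488085 218.36565325]
(np.float64(292.5), np.float64(218.6))
[0.61185356 0.01551147 0.14286914] 0.0020515415435269357 grip [0.62102122 0.01800226 0.12641466]
[-0.0006022   0.00421703  0.10765338]
on plane, tool xyz [0.00273102 0.00401455 0.08533902] diam 0.027279518341919877
```

```bash
sed -i 's/^KNOB=.*/KNOB=np.array([.6205,.0175,.1272])/' h.py; python3 -c "
from h import *
go(KNOB+.007*Nn,5)"
```

```text
t 2.8 dist 0.0997 deg 0.29 twist/row [-0.     -0.0001 -0.0001]
0 [-0.0001  0.001   0.0266]
1 [-0.0001  0.001   0.0266]
2 [-0.0001  0.001   0.0266]
3 [-0.0001  0.001   0.0266]
4 [-0.      0.001   0.0266]
```

Call:
{"op": "send_rows", "data": {
  "motion": [
    {"twist":[0,0,0],"translation":[0,0.002,0.033],"grip":-1},
    {"twist":[0,0,0],"translation":[0,0.002,0.033],"grip":-1},
    {"twist":[0,0,0],"translation":[0,0.001,0.03],"grip":-1},
    {"twist":[0,0,0],"translation":[0,0,0.02],"grip":-1},
    {"twist":[0,0,0],"translation":[0,0,0.006],"grip":-1}
  ]
}}

```text
clock: 3.42
tcp_pos: [0.6129, 0.0165, 0.1399]
tcp_rot: [-0.345, 2.6, 0.091]
wrist_force: [-0.5, -0.5, 0.3]
grip_width: 0.0927
```

```bash
python3 -c "
from h import *
go(KNOB+.007*Nn,5)
s=manip.observe();print(s['wrist_force'])
sd=imaging.get_image('side');sc=imaging.get_image('scene');cv2.imwrite('pics/s3.png',cv2.resize(np.hstack([sc[200:340,230:370],sd[180:320,230:370]])[:,:,::-1],None,fx=2.8,fy=2.8))"
```

```text
t 3.42 dist 0.0079 deg 0.14 twist/row [-0.0001 -0.     -0.    ]
0 [-0.0001 -0.0003  0.0021]
1 [-0.0001 -0.0003  0.0021]
2 [-0.0001 -0.0003  0.0021]
3 [-0.0001 -0.0003  0.0021]
4 [-0.0001 -0.0003  0.0021]
[-0.46047068 -0.46247325  0.33305775]
```

View pics/s3.png

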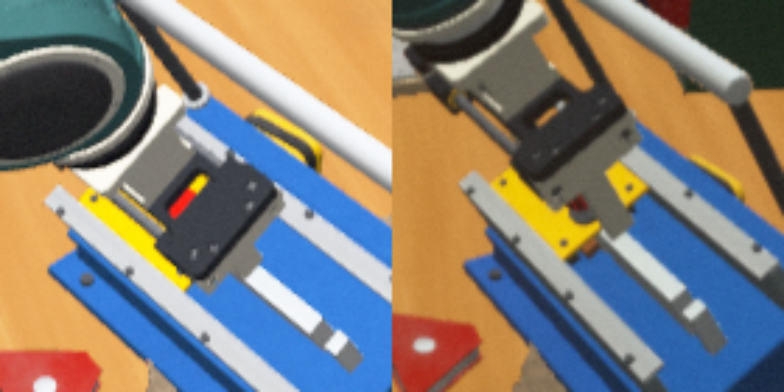

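The fingers straddle the knob and the gripper is clear of the lamp bar. Next I'll descend the last 6 mm and close.

Call:
{"op": "send_rows", "data": {
  "motion": [
    {"twist":[0,0,0],"translation":[0,-0.001,0.004],"grip":-1},
    {"twist":[0,0,0],"translation":[0,0,0.004],"grip":-1},
    {"twist":[0,0,0],"translation":[0,0,0],"grip":1},
    {"twist":[0,0,0],"translation":[0,0,0],"grip":1},
    {"twist":[0,0,0],"translation":[0,0,0],"grip":1}
  ]
}}

```text
clock: 4.15
tcp_pos: [0.6164, 0.0161, 0.1373]
tcp_rot: [-0.344, 2.596, 0.09]
wrist_force: [-0.1, -0.1, -0.4]
grip_width: 0.0676
```

Call:
{"op": "send_rows", "data": {
  "motion": [
    {"twist":[0,0,0],"translation":[0,0,0],"grip":1},
    {"twist":[0,0,0],"translation":[0,0,0],"grip":1},
    {"twist":[0,0,0],"translation":[0,0,0],"grip":1},
    {"twist":[0,0,0],"translation":[0,0,0],"grip":1},
    {"twist":[0,0,0],"translation":[0,0,0],"grip":1}
  ]
}}

```text
clock: 4.78
tcp_pos: [0.6164, 0.0161, 0.1374]
tcp_rot: [-0.344, 2.596, 0.09]
wrist_force: [0.3, 0.1, 0.1]
grip_width: 0.0271
```

Call:
{"op": "send_rows", "data": {
  "motion": [
    {"twist":[0,0,0],"translation":[0,0,0],"grip":1},
    {"twist":[0,0,0],"translation":[0,0,0],"grip":1},
    {"twist":[0,0,0],"translation":[0,0,0],"grip":1},
    {"twist":[0,0,0],"translation":[0,0,0],"grip":1},
    {"twist":[0,0,0],"translation":[0,0,0],"grip":1}
  ]
}}

```text
clock: 5.4
tcp_pos: [0.6164, 0.0161, 0.1374]
tcp_rot: [-0.344, 2.596, 0.09]
wrist_force: [-0.2, -0.9, 0.8]
grip_width: 0.0268
```

```bash
python3 -c "
from h import *
go(KNOB+.007*Nn,1)
s=manip.observe();print(s['wrist_force'],s['grip_width'])"
```

```text
t 5.4 dist 0.0042 deg 0.2 twist/row [-0.0005  0.0003 -0.0001]
0 [0.0018 0.0003 0.0053]
[-0.20646088 -0.89423269  0.84606518] 0.026818053204442947
```

Call:
{"op": "send_rows", "data": {
  "motion": [
    {"twist":[0,0,0],"translation":[0,0,-0.004],"grip":1},
    {"twist":[0,0,0],"translation":[0,0,-0.004],"grip":1},
    {"twist":[0,0,0],"translation":[0,0,-0.004],"grip":1},
    {"twist":[0,0,0],"translation":[0,0,-0.003],"grip":1},
    {"twist":[0,0,0],"translation":[0,0,0],"grip":1}
  ]
}}

```text
clock: 6.02
tcp_pos: [0.6111, 0.0148, 0.1462]
tcp_rot: [-0.343, 2.596, 0.09]
wrist_force: [9.6, 0.2, -6.7]
grip_width: 0.0272
```

```bash
python3 -c "
from h import *
s=manip.observe();print(R.from_rotvec(s['tcp_rot']).inv().apply(s['tcp_pos']-[.6164,.0161,.1374]),s['wrist_force']@Nn,s['wrist_force'],s['grip_width'])"
```

```text
[ 2.89148927e-04  7.61125727e-05 -1.03546251e-02] -10.480959380802453 [ 9.57280175  0.20258684 -6.73819212] 0.027214698350908773
```

Call:
{"op": "send_rows", "data": {
  "motion": [
    {"twist":[0,0,0],"translation":[0,-0.008,-0.0006],"grip":1},
    {"twist":[0,0,0],"translation":[0,-0.012,-0.0004],"grip":1},
    {"twist":[0,0,0],"translation":[0,-0.012,-0.0004],"grip":1},
    {"twist":[0,0,0],"translation":[0,-0.012,-0.0002],"grip":1},
    {"twist":[0,0,0],"translation":[0,-0.012,-0.0002],"grip":1}
  ]
}}

```text
clock: 6.65
tcp_pos: [0.6218, -0.025, 0.146]
tcp_rot: [-0.344, 2.595, 0.094]
wrist_force: [7.8, 4.8, -5.8]
grip_width: 0.027
```

```bash
cat > q.py <<'E'
from h import *
s=manip.observe();Q=R.from_rotvec(s['tcp_rot']).inv();d=s['tcp_pos']-[.6164,.0161,.1374];print('tool',(Q.apply(d)*1e3).round(2),'model',(RT.T@d*1e3).round(2),'F',(RT.T@s['wrist_force']).round(1),s['grip_width'],np.degrees((Q*R.from_matrix(RT)).as_rotvec()).round(2))
E
python3 q.py
```

```text
tool [  0.39 -41.04 -10.18] model [  0.5  -41.04 -10.17] F [-4.7  2.6  9.4] 0.027014094674611952 [ 0.02  0.2  -0.1 ]
```

Call:
{"op": "send_rows", "data": {
  "motion": [
    {"twist":[0,0,0],"translation":[0,-0.014,-0.0005],"grip":1},
    {"twist":[0,0,0],"translation":[0,-0.014,-0.0003],"grip":1},
    {"twist":[0,0,0],"translation":[0,-0.014,-0.0003],"grip":1},
    {"twist":[0,0,0],"translation":[0,-0.014,-0.0002],"grip":1},
    {"twist":[0,0,0],"translation":[0,-0.014,-0.0002],"grip":1}
  ]
}}

```text
clock: 7.28
tcp_pos: [0.6358, -0.0754, 0.1452]
tcp_rot: [-0.344, 2.594, 0.099]
wrist_force: [7.5, 4.7, -6.1]
grip_width: 0.0268
```

```bash
python3 q.py
```

```text
tool [  0.39 -93.34  -9.78] model [  0.68 -93.38  -9.43] F [-4.3  2.6  9.5] 0.026764990000780087 [ 0.21  0.25 -0.15]
```

Call:
{"op": "send_rows", "data": {
  "motion": [
    {"twist":[0,0,0],"translation":[0,-0.005,-0.001],"grip":1},
    {"twist":[0,0,0],"translation":[0,-0.006,-0.0004],"grip":1},
    {"twist":[0,0,0],"translation":[0,-0.006,-0.0003],"grip":1},
    {"twist":[0,0,0],"translation":[0,-0.005,-0.0002],"grip":1},
    {"twist":[0,0,0],"translation":[0,-0.002,0],"grip":1}
  ]
}}

```text
clock: 7.9
tcp_pos: [0.6406, -0.0923, 0.1446]
tcp_rot: [-0.343, 2.594, 0.104]
wrist_force: [8.0, 4.4, -6.2]
grip_width: 0.0269
```

```bash
python3 q.py
```

```text
tool [   0.26 -110.91   -9.54] model [   0.78 -110.97   -8.82] F [-4.6  2.2  9.8] 0.02687414587778422 [ 0.37  0.3  -0.24]
```

Call:
{"op": "send_rows", "data": {
  "motion": [
    {"twist":[0,0,0],"translation":[0,-0.002,0],"grip":1},
    {"twist":[0,0,0],"translation":[0,-0.002,0],"grip":1},
    {"twist":[0,0,0],"translation":[0,-0.002,0],"grip":1},
    {"twist":[0,0,0],"translation":[0,0,0],"grip":1},
    {"twist":[0,0,0],"translation":[0,0,0],"grip":1}
  ]
}}

```text
clock: 8.52
tcp_pos: [0.642, -0.0926, 0.1427]
tcp_rot: [-0.344, 2.594, 0.114]
wrist_force: [8.1, 0.8, -5.2]
grip_width: 0.0268
```

```bash
python3 q.py
```

```text
tool [ 3.0000e-02 -1.1147e+02 -8.1300e+00] model [   0.66 -111.58   -6.52] F [-4.4 -1.4  8.6] 0.026793167426777842 [ 0.82  0.31 -0.3 ]
```

Call:
{"op": "send_rows", "data": {
  "motion": [
    {"twist":[0,0,0],"translation":[0,0,0.003],"grip":1},
    {"twist":[0,0,0],"translation":[0,0,0.003],"grip":1},
    {"twist":[0,0,0],"translation":[0,0,0.003],"grip":1},
    {"twist":[0,0,0],"translation":[0,0,0.003],"grip":1},
    {"twist":[0,0,0],"translation":[0,0,0],"grip":1}
  ]
}}

```text
clock: 9.15
tcp_pos: [0.6465, -0.0916, 0.137]
tcp_rot: [-0.345, 2.593, 0.113]
wrist_force: [1.7, 1.5, -6.6]
grip_width: 0.0269
```

```bash
python3 q.py
```

```text
tool [  -0.93 -111.77   -0.74] model [  -0.48 -111.77    0.76] F [1.5 1.  6.7] 0.026865659288605105 [ 0.77  0.37 -0.23]
```

Call:
{"op": "send_rows", "data": {
  "motion": [
    {"twist":[0,0,0],"translation":[0,0,0],"grip":-1},
    {"twist":[0,0,0],"translation":[0,0,0],"grip":-1},
    {"twist":[0,0,0],"translation":[0,0,0],"grip":-1},
    {"twist":[0,0,0],"translation":[0,0,0],"grip":-1},
    {"twist":[0,0,0],"translation":[0,0,0],"grip":-1}
  ]
}}

```text
clock: 9.78
tcp_pos: [0.6466, -0.0917, 0.1371]
tcp_rot: [-0.345, 2.593, 0.112]
wrist_force: [0.3, 0.2, 0.2]
grip_width: 0.0726
```

Call:
{"op": "send_rows", "data": {
  "motion": [
    {"twist":[0,0,0],"translation":[0,0,-0.02],"grip":-1},
    {"twist":[0,0,0],"translation":[0,0,-0.035],"grip":-1},
    {"twist":[0,0,0],"translation":[0,0,-0.04],"grip":-1},
    {"twist":[0,0,0],"translation":[0,0,-0.04],"grip":-1},
    {"twist":[0,0,0],"translation":[0,0,0],"grip":-1}
  ]
}}

```text
clock: 10.4
tcp_pos: [0.5947, -0.1071, 0.2306]
tcp_rot: [-0.346, 2.591, 0.111]
wrist_force: [0.3, -0.1, -0.3]
grip_width: 0.0927
```

Run:
```python
from h import *
s=manip.observe(); print(s['tcp_pos'],s['wrist_force'])
cm=imaging.camera_model('wrist'); w=imaging.get_image('wrist');sd=imaging.get_image('side');np.save('w4.npy',w)
cv2.imwrite('pics/w4.png',np.hstack([w[100:340],cv2.resize(sd[150:325,200:400],None,fx=240/175,fy=240/175)[:240]])[:,:,::-1])
P=KNOB+.035*L-.036*Nn
for n in('wrist','side'): print(n,'punch',proj(n,P),'knobtop',proj(n,KNOB-.112*L+.019*Nn))
```

```text
[ 0.59471638 -0.10711789  0.23056851] [ 0.25310601 -0.10319201 -0.26742144]
wrist punch [454.06984408 195.23390006] knobtop [286.55480679 216.38051848]
side punch [293.95769868 249.80457798] knobtop [324.52584566 270.28712858]
```

View pics/w4.png

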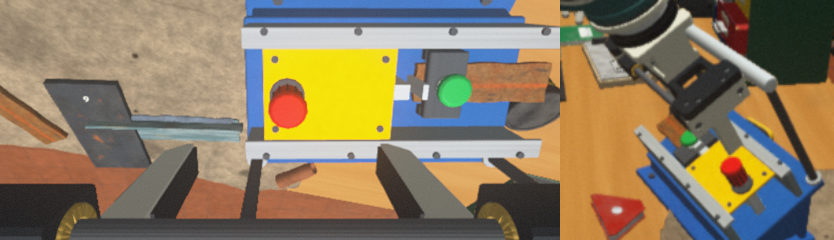

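The guard is fully open and the knob is home at wrist (289,209). The green punch head is bare at (455,190), against a prediction of (454,195). I'll move above it with the jaws shut.

```bash
python3 -c "
from h import *
go(KNOB+.035*L-.036*Nn+.065*Nn-.002*U,5)"
```

```text
t 10.5 dist 0.1715 deg 0.87 twist/row [ 0.0004  0.0002 -0.0001]
0 [0.0009 0.0392 0.0236]
1 [0.0009 0.0392 0.0235]
2 [0.0008 0.0393 0.0234]
3 [0.0008 0.0393 0.0233]
4 [0.0007 0.0394 0.0232]
```

Call:
{"op": "send_rows", "data": {
  "motion": [
    {"twist":[0.0004,0.0002,0],"translation":[0.001,0.039,0],"grip":1},
    {"twist":[0.0004,0.0002,0],"translation":[0.001,0.039,0],"grip":1},
    {"twist":[0.0004,0.0002,0],"translation":[0.001,0.039,0],"grip":1},
    {"twist":[0.0004,0.0002,0],"translation":[0.001,0.039,0],"grip":1},
    {"twist":[0.0004,0.0002,0],"translation":[0.001,0.039,0],"grip":1}
  ]
}}

```text
clock: 11.12
tcp_pos: [0.552, 0.037, 0.2189]
tcp_rot: [-0.339, 2.61, 0.099]
wrist_force: [1.0, 0.4, 0.1]
grip_width: 0.0475
```

Call:
{"op": "send_rows", "data": {
  "motion": [
    {"twist":[0,0,0],"translation":[0,0,0.02],"grip":1},
    {"twist":[0,0,0],"translation":[0,0,0.02],"grip":1},
    {"twist":[0,0,0],"translation":[0,0,0.02],"grip":1},
    {"twist":[0,0,0],"translation":[0,0,0.02],"grip":1},
    {"twist":[0,0,0],"translation":[0,0,0.02],"grip":1}
  ]
}}

```text
clock: 11.75
tcp_pos: [0.5892, 0.0478, 0.146]
tcp_rot: [-0.341, 2.614, 0.1]
wrist_force: [0.0, -0.2, 1.3]
grip_width: 0.001
```

Run:
```python
from h import *
go(KNOB+.035*L-.036*Nn+.025*Nn-.002*U,1); print(manip.observe()['grip_width'])
sd=imaging.get_image('side');sc=imaging.get_image('scene')
cv2.imwrite('pics/s5.png',cv2.resize(np.hstack([sc[200:340,230:370],sd[180:320,230:370]])[:,:,::-1],None,fx=2.8,fy=2.8))
```

```text
t 11.75 dist 0.0393 deg 0.98 twist/row [ 0.0009 -0.0023 -0.0012]
0 [-0.0113 -0.0035  0.051 ]
0.0010069425636464052
```

View pics/s5.png

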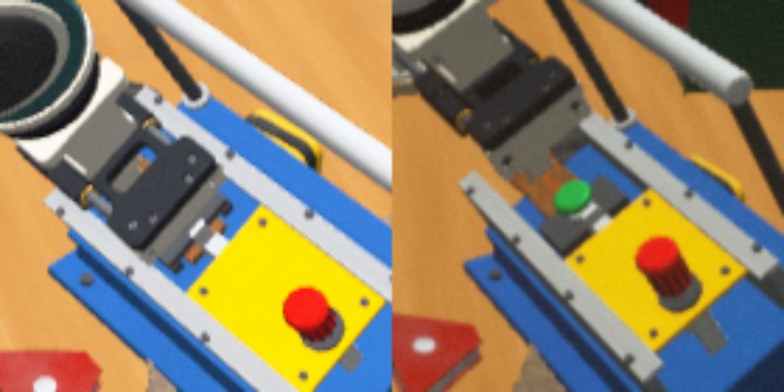

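The jaws are shut above the punch, about 8 mm downslope of centre. I'll correct while descending.

Call:
{"op": "send_rows", "data": {
  "motion": [
    {"twist":[0.0003,-0.0008,-0.0004],"translation":[-0.004,-0.0015,0.004],"grip":1},
    {"twist":[0.0003,-0.0008,-0.0004],"translation":[-0.004,-0.0015,0.006],"grip":1},
    {"twist":[0.0003,-0.0008,-0.0004],"translation":[-0.003,-0.001,0.008],"grip":1},
    {"twist":[0,0,0],"translation":[-0.001,0,0.008],"grip":1},
    {"twist":[0,0,0],"translation":[0,0,0],"grip":1}
  ]
}}

```text
clock: 12.48
tcp_pos: [0.608, 0.0496, 0.133]
tcp_rot: [-0.347, 2.597, 0.092]
wrist_force: [-0.5, -0.3, 1.0]
grip_width: 0.0002
```

Run:
```python
from h import *
go(KNOB+.035*L-.036*Nn+.025*Nn-.002*U,1); print(manip.observe()['wrist_force'])
```

```text
t 12.47 dist 0.018 deg 0.1 twist/row [-0.0001  0.0002  0.0001]
0 [0.0023 0.001  0.0238]
[-0.4869437  -0.31418607  0.97095712]
```

Call:
{"op": "send_rows", "data": {
  "motion": [
    {"twist":[0,0,0],"translation":[0.001,0.0005,0.006],"grip":1},
    {"twist":[0,0,0],"translation":[0.001,0.0005,0.006],"grip":1},
    {"twist":[0,0,0],"translation":[0,0,0.006],"grip":1},
    {"twist":[0,0,0],"translation":[0,0,0.006],"grip":1},
    {"twist":[0,0,0],"translation":[0,0,0.004],"grip":1}
  ]
}}

```text
clock: 13.1
tcp_pos: [0.6172, 0.053, 0.1135]
tcp_rot: [-0.348, 2.596, 0.092]
wrist_force: [-5.2, -1.6, 5.0]
grip_width: 0.0009
```

Run:
```python
from h import *
go(KNOB+.035*L-.036*Nn+.025*Nn-.002*U,1); print(RT.T@manip.observe()['wrist_force'])
```

```text
t 13.1 dist 0.0039 deg 0.12 twist/row [-0.0001  0.0003  0.0002]
0 [ 0.0005 -0.0001 -0.0052]
[ 2.19113991 -0.16695235 -7.06022781]
```

Call:
{"op": "send_rows", "data": {
  "motion": [
    {"twist":[0,0,0],"translation":[0,0,0.003],"grip":1},
    {"twist":[0,0,0],"translation":[0,0,0.003],"grip":1},
    {"twist":[0,0,0],"translation":[0,0,0.003],"grip":1},
    {"twist":[0,0,0],"translation":[0,0,0.002],"grip":1},
    {"twist":[0,0,0],"translation":[0,0,0],"grip":1}
  ]
}}

```text
clock: 13.72
tcp_pos: [0.6192, 0.0534, 0.1102]
tcp_rot: [-0.351, 2.601, 0.092]
wrist_force: [-9.0, -1.6, 5.0]
grip_width: 0.0002
```

Run:
```python
from h import *
go(KNOB+.035*L-.036*Nn+.025*Nn-.002*U,1); print(RT.T@manip.observe()['wrist_force'])
```

```text
t 13.72 dist 0.0078 deg 0.27 twist/row [ 0.     -0.0005  0.0005]
0 [ 0.0008 -0.     -0.0104]
[ 5.39057875  0.85042214 -8.88072348]
```

Call:
{"op": "send_rows", "data": {
  "motion": [
    {"twist":[0,0,0],"translation":[0,0,0.004],"grip":1},
    {"twist":[0,0,0],"translation":[0,0,0.004],"grip":1},
    {"twist":[0,0,0],"translation":[0,0,0.004],"grip":1},
    {"twist":[0,0,0],"translation":[0,0,0.004],"grip":1},
    {"twist":[0,0,0],"translation":[0,0,0.004],"grip":1}
  ]
}}

```text
clock: 14.35
tcp_pos: [0.6204, 0.0537, 0.1098]
tcp_rot: [-0.361, 2.612, 0.091]
wrist_force: [-70.9, -13.7, 55.0]
grip_width: 0.001
```

Run:
```python
from h import *
go(KNOB+.035*L-.036*Nn+.025*Nn-.002*U,1); print(RT.T@manip.observe()['wrist_force'])
```

```text
t 14.35 dist 0.0088 deg 1.03 twist/row [ 0.0004 -0.0025  0.0014]
0 [ 0.0021  0.0001 -0.0116]
[ 34.90344945   5.37434802 -83.64922386]
```

That was the stop: about 84 N, still under the 120 N limit. Retreating.

Call:
{"op": "send_rows", "data": {
  "motion": [
    {"twist":[0,0,0],"translation":[0,0,-0.01],"grip":1},
    {"twist":[0,0,0],"translation":[0,0,-0.03],"grip":1},
    {"twist":[0,0,0],"translation":[0,0,-0.04],"grip":1},
    {"twist":[0,0,0],"translation":[0,0,-0.05],"grip":1},
    {"twist":[0,0,0],"translation":[0.02,0,-0.05],"grip":1}
  ]
}}

```text
clock: 14.98
tcp_pos: [0.5427, 0.0324, 0.2219]
tcp_rot: [-0.362, 2.615, 0.091]
wrist_force: [-0.2, 0.3, 0.2]
grip_width: 0.0002
```

Call:
{"op": "send_rows", "data": {
  "motion": [
    {"twist":[0,0,0],"translation":[0.05,0,-0.02],"grip":1},
    {"twist":[0,0,0],"translation":[0.03,0,-0.02],"grip":1},
    {"twist":[0,0,0],"translation":[0,0,0],"grip":1},
    {"twist":[0,0,0],"translation":[0,0,0],"grip":1},
    {"twist":[0,0,0],"translation":[0,0,0],"grip":1}
  ]
}}

```text
clock: 15.6
tcp_pos: [0.4772, 0.0137, 0.2216]
tcp_rot: [-0.361, 2.61, 0.09]
wrist_force: [0.0, -0.3, -0.1]
grip_width: 0.0004
```

Run:
```python
from h import *
s=manip.observe(); print(s['tcp_pos'],s['wrist_force'],s['clock'])
w=imaging.get_image('wrist');sd=imaging.get_image('side');sc=imaging.get_image('scene')
a=cv2.resize(np.hstack([sc[220:360,220:400],sd[190:330,210:390]]),None,fx=2,fy=2)
b=np.zeros((240,720,3),np.uint8); b[:,:560]=w[60:300]
cv2.imwrite('pics/w6.png',np.vstack([a,b])[:,:,::-1])
```

```text
[0.47723208 0.01370182 0.22160792] [ 0.02157295 -0.33107344 -0.10454903] 15.6
```

View pics/w6.png

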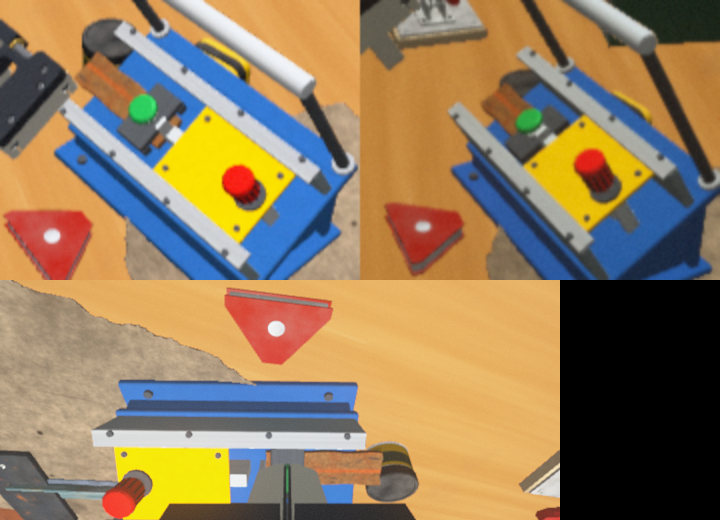

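The guard is open, the punch is up at scene-crop (143,108), the square, tin and tape are in place, and the arm is clear. One numeric check of guard and knob against the starting pictures before I hand in.

Run:
```python
from h import *
def red(n,im):
    hsv=cv2.cvtColor(im,cv2.COLOR_BGR2HSV); m=cv2.inRange(hsv,(0,170,110),(6,255,255)); m[:220]=0;m[:,:275]=0;m[:,400:]=0
    N,l,st,ce=cv2.connectedComponentsWithStats(m); return ce[1+st[1:,4].argmax()]
P=[]
for k in(0,1):
    P.append(tri([ray(n,red(n,cv2.imread(f'pics/{n}0.png') if k==0 else imaging.get_image(n)[:,:,::-1].copy())) for n in('scene','side')]))
d=P[1][0]-P[0][0]; print('u,l,n mm',(np.array([U,L,Nn])@d*1e3).round(1),P[0][1],P[1][1])
```

```text
u,l,n mm [  -0.8 -111.4    0.8] 1.6208510038933154e-05 2.373780739671565e-05
```

The knob moved 111.4 mm to the right and only 0.8 mm along the normal, so the guard is open and the knob is home.

```bash
python3 -c "
from rig import manip
print(manip.finish_job())"
```

```text
the job is handed in; nothing more can be done
None
```

I handed the job in at about 16 s of the 48 s allowed. The guard is locked open and the punch was pressed to its stop and came back up. No verdict was reported.

- **Knob:** I gripped it along the deck's normal and pulled it about 10.4 mm with the guard closed.
- **Guard:** I slid it about 111.5 mm to its end stop. I lowered the knob until the spring force was near its 6 N home value, then let go.
- **Punch:** I pressed it with closed jaws. At the stop the force was higher than I intended, about 84 N along the deck's normal and 91 N in total. That is still under the 120 N wrist limit.
- **Last checks:** Comparing pictures from before and after, the knob moved 111.4 mm to the right and 0.8 mm along the normal, so the guard is open and the knob home. The final pictures show the green head up and the arm clear, with the wrist force near zero. The magnetic square, gel tin and tape measure look unmoved, but I judged those by eye only.
- **Disagreement:** My first knob position from the scene and side cameras was off by about 4 mm from the wrist view. I corrected it before gripping.

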